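# Stand up the fallen jar and screw its cap shut

### The arm

A 6-joint arm with a two-finger parallel gripper is mounted at the origin on the work surface. World frame = base frame: x ahead of the robot, y to its left, z up, the work surface at z = 0. Lengths are in mm, angles in rad, forces in N, time in s.
With the tool pointing down it reaches from about 400 to 925 mm from the base axis. Payload 12.5 kg.
Tool frame: the origin (TCP) lies midway between the tips of the shut fingers; the grasp point (between the pads) lies 19 mm behind it; z points along the fingers, y is the line along which they close (so a half turn about z gives the same grasp; the last joint's range is limited). The gripper opens to 95 mm and grips with 3 to 60 N. Pads are 20 mm wide; open, the fingers measure 119 mm over their backs; the gripper's body (75 mm by 180 mm) begins 59 mm behind the grasp point.
Start: joints at [1.147, 0.491, 1.559, -0, 1.092, -0.106], TCP at [195.282, 593.727, 214.661] pointing down, gripper open.
Joint ranges: [-3.1, 3.1], [-0.84, 2.19], [0.05, 2.79], [-1.13, 4.28], [0.06, 2.93], [-2.69, 2.69]. Speed limits (rad/s): [2.22, 2.22, 2.79, 3.14, 3.14, 3.14].

### API

Orientations are given as [roll, pitch, yaw] about the fixed x, y, z axes, in that order (R = Rz(yaw) Ry(pitch) Rx(roll)).
In Python, from cell import env gives the robot as it stands.
- The arm moves only by the shell command python3 -m inch 'ROWS'. ROWS is JSON, a list of rows, each a list of 7 numbers: the turn, a rotation vector about the tool's x, y, z in rad, then the shift along the tool's x, y, z in cm, then the closure, from -1 (fully open) to 1 (shut). A call has 1 to 20 rows; each row shifts and turns the commanded pose from where the row before left it, along the tool's axes as they then stand; what a row does not reach is not made up. A row lasts 1/8 s, in which the tool goes at most 62.5 mm and 10.7 degrees, less where a joint would pass 70% of its speed; a pose out of reach is approached as far as the arm can. A call with a gripper value outside its range is refused whole. The fingers move at their own pace and stop on an object; the grip force is fixed at half the most. Time passes only in rows, so rows that do not move let the fingers close. It gives the time, the measured TCP pose, the force, the opening and the grip force at its end, in the units of the state.
- env.state(): the state, without advancing time (a new reading comes with each control period).
- env.read_camera(name): name is "scene" or "top"; returns a dict with "img" (420x560x3 uint8, red, green, blue), "depth" (420x560 float32, mm along the optical axis (not along the pixel's ray), 0 where there is no reading), "fx", "fy", "cx", "cy" (pixels), "D" ([k1, k2, p1, p2, k3] as OpenCV has them; the pictures are not rectified), "position" and "orientation" of the camera in the world. Camera axes: x right, y down, z forward; pixel columns grow to the right and rows downward; lengths in mm; the calibration is good to about 2 mm. A picture is of the moment at which its call begins.
- env.job_done(): hands the job in; it is judged then, once.
Trained networks look in a picture, given as the dict that the camera call returned (one of the last four; its "shot" number tells which), for a name from the list of things; names that differ only in an ending like _2 or _b are one class to them, and where a whole thing is asked for, a point or a joint stands for the part that bears it (a point fixed in the world has none). Each returns a list of dicts, best first, with "score" (0 to 1); they miss things now and then, are a little off and sometimes report something else, mostly with a low value. They report only what shows in the picture. A call takes as long as a camera call. They do not tell look-alikes from the thing itself.
- env.find_in(picture, target): "centre" ([x, y, z] in mm, in the coordinates of the camera as it stood for that picture, good to about 4 mm: the middle of the surface that is visible of it).
- env.trace(picture, target): "mask" (420x560 bool, what is visible of it).
The state is a dict: "t": time; "joints": joint angles; "qvel": joint speeds; "tau": joint torques, N m; "eef_pos": TCP position; "tcp_rot": TCP orientation; "ft_force": force on the tool from outside, world axes, zero at the start; "moment": the same for the moment, N m; "opening": opening from 0.0 (shut) to 1.0 (fully open); "grip_force": force on a finger pad.
Only numpy, scipy, OpenCV 4.12 (cv2) and the standard library are available. Lean on these libraries where they do the work, as an engineer would, in place of code of your own. Each camera call takes 0.05 s, during which the arm holds its last target. There are 200 camera calls.

### The job

The square grey jar has been knocked over and its black screw cap has worked loose. First stand the jar upright in the snug square well of the white desk organiser and let go of it; then, with the jar standing in the well, take the cap from above and turn it clockwise, in as many grips as it needs, until it is screwed fully home. Leave the spray can, the pill bottle and the carton standing where they are.

Things in the scene. Friction and masses are not known exactly. Their poses are not given: they have to be found in the camera images.
- jar: Square-section grey jar, 0.3 kg, body 52 x 52 mm and 88 mm long, black screw cap on one end (121 mm over all). Lies on a flat side, cap roughly to the robot's left. Origin: centre of its base face; x runs from base to cap (up when standing), y and z square to its sides; a paper label is on the +z side (up at the start). Centre of mass 50 mm from the base. Fits the well any of four ways round.
- cap (a joint): Angle of the captive screw cap, rad: 0 is fully home at a hard stop, larger is looser (up to 3.0). Seen from the cap end (from above when standing), clockwise tightens and lowers the value. The cap only turns; it does not rise or come off. Turning takes about 0.15 N m, which spins the jar unless the well's walls hold it.
- cap_grip (a point): Point on the cap's axis at the height to grip, 112 mm from the jar's base. The cap is round, ribbed, black, 44 mm in diameter; it spans 93 to 121 mm from the base (5 mm clear of the shoulder). x runs along the jar away from the base; a white radial ridge on the cap's end lies along z, and points to the label side of the jar when the cap is home.
- organiser: White plastic desk organiser, fixed to the desk, 70 mm along x, 150 mm along y, walls 24 mm high and 5 mm thick. Origin: on the desk under the centre of its square well (60 x 60 mm inside, floor 4 mm thick), at its -y end. The longer pocket on the +y side is filled with note blocks, lower than the walls.
- well (a point): Centre of the floor of the organiser's square well, 4 mm above the desk; axes as the organiser's.
- spray_can: Orange spray can with a yellow lid, standing, 52 mm in diameter, 180 mm tall. Origin: centre of its underside. Bystander.
- pill_bottle: Small round white pill bottle, standing, 48 mm in diameter, 85 mm tall. Origin: centre of its underside. Bystander.
- carton: Small cardboard carton, standing, 50 x 90 x 70 mm (x, y, z). Origin: centre of its underside. Bystander.
Things that resemble listed ones, but are neither listed nor needed, are in the scene too. What is shaped like the jar but purple is not meant.

How it is judged:
By the outcome, as a careful person would: the job done as asked, in the order asked, and still so for the second after the job is handed in, with the robot touching nothing.
It also fails if it takes over 64 s, if anything falls off the work surface, if the arm or the gripper's body presses on something with over 40 N, if the wrist force passes 120 N, or if a joint passes its speed limit or range.

## Working session

There is one attempt and no reset: what is moved stays moved. The work goes in short steps, Python scripts to look and compute and a shell command to move; the robot and the scene stay as the last step left them, time stands still between calls to the robot, and variables do not carry over. Pictures are saved under pics/ and viewed, at most 10 in all, crops included, and the job is handed in when it is done.

```bash
ls; mkdir -p pics; cat > h.py <<'E'
import numpy as np, cv2
from cell import env
from scipy.spatial.transform import Rotation as R
def cam(n):
    p=env.read_camera(n); return p
def rot(p):
    o=np.array(p["orientation"],float)
    return o if o.shape==(3,3) else R.from_euler('xyz',o).as_matrix()
def K(p): return np.array([[p["fx"],0,p["cx"]],[0,p["fy"],p["cy"]],[0,0,1.]])
def towld(p,c): return rot(p)@np.array(c)+np.array(p["position"])
def cloud(p,mask):
    v,u=np.nonzero(mask&(p["depth"]>0)); d=p["depth"][v,u]
    n=cv2.undistortPoints(np.stack([u,v],1).astype(np.float64)[:,None],K(p),np.array(p["D"]))[:,0]
    return (np.c_[n*d[:,None],d])@rot(p).T+np.array(p["position"])
def proj(p,w):
    c=(np.atleast_2d(w)-np.array(p["position"]))@rot(p)
    return cv2.projectPoints(c,np.zeros(3),np.zeros(3),K(p),np.array(p["D"]))[0][:,0]
E
python3 - <<'E'
from h import *
s=env.state(); print(s)
ps=[cam("scene"),cam("top")]
for n,p in zip(("scene","top"),ps):
    print(n,p["position"],p["orientation"],p["fx"],p["D"])
    for t in ("jar","cap","organiser","spray_can","pill_bottle","carton"):
        for d in env.find_in(p,t)[:4]:
            w=towld(p,d["centre"]); print(t,round(d["score"],2),w.round(),proj(p,w)[0].round())
cv2.imwrite("pics/a.png",cv2.resize(np.vstack([p["img"] for p in ps])[:,:,::-1],None,fx=.71,fy=.71))
E
```

```text
pics
{'t': 0.0, 'joints': array([ 1.14742414e+00,  4.91546190e-01,  1.55944479e+00,  1.34337081e-06,
        1.09170994e+00, -1.05584321e-01]), 'qvel': array([ 1.53555604e-05, -8.75394983e-04, -1.05542830e-03,  1.30954572e-03,
       -9.13734705e-04,  1.80201562e-03]), 'tau': array([ 1.20184170e-03, -6.12630486e+01, -2.58187097e+01,  6.92599732e-02,
        4.81508137e-02, -1.02142719e-04]), 'eef_pos': array([195.15896325, 593.49159885, 214.07166405]), 'tcp_rot': array([-3.14049069e+00, -1.17982539e-04,  2.82380410e+00]), 'ft_force': array([ 0.5460469 ,  0.35079479, -0.3964918 ]), 'moment': array([0.04426559, 0.03860238, 0.02652747]), 'grip_force': 0.0, 'opening': 0.9997828063423949}
scene [1078.39107845  248.23684943  709.60508566] [-2.49040658 -0.00340618  1.94832939] 451.8805004368558 [-0.12124731  0.          0.          0.          0.        ]
jar 0.94 [ 620. -254.   45.] [139. 179.]
jar 0.82 [ 647. -101.   50.] [198. 209.]
jar 0.73 [ 507. -136.   44.] [216. 157.]
cap 0.76 [ 551. -141.   40.] [205. 173.]
cap 0.63 [668. -57.  44.] [215. 226.]
cap 0.56 [ 626. -317.   43.] [113. 17
[... 184 characters left out ...]
rton 0.74 [560. 206.  16.] [366. 234.]
top [ 546.57682516   60.74729559 1110.1972643 ] [-3.09766795  0.00343146 -1.60059171] 538.9588185181741 [-0.18797838  0.          0.          0.          0.        ]
jar 0.9 [ 494. -134.   50.] [385. 256.]
jar 0.8 [ 636. -100.   49.] [366. 186.]
jar 0.7 [ 601. -260.   53.] [445. 200.]
jar 0.32 [552. 211.  15.] [212. 232.]
cap 0.73 [660. -53.  43.] [341. 174.]
cap 0.62 [ 541. -142.   48.] [388. 233.]
cap 0.55 [ 610. -310.   47.] [468. 196.]
organiser 0.57 [551. 207.  16.] [214. 233.]
spray_can 0.89 [759. 181. 173.] [214. 115.]
pill_bottle 0.62 [704.  -8.  81.] [319. 150.]
carton 0.97 [ 781. -135.   71.] [381. 111.]
carton 0.2 [639. -96.  50.] [363. 184.]
```

View pics/a.png

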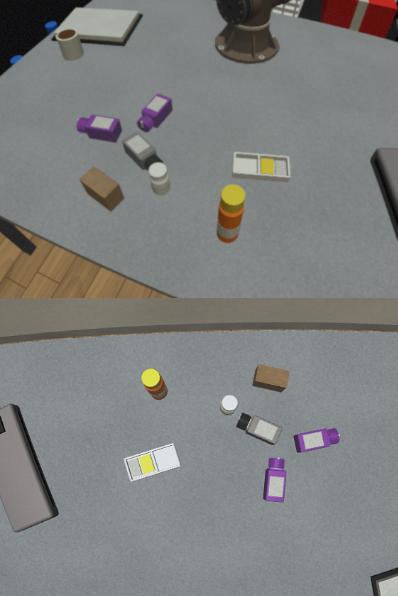

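The top view (shown at 0.71 scale) has three jar-shaped things. In original pixels they are purple at (385,256), purple at (445,200) and grey at (366,186), with its black cap at (341,174). I choose the grey one. The organiser is at (214,233), and its empty well is on the right (-y) end, near (233,227).

```bash
cat > m.py <<'E'
from h import *
def main():
  for n in ("top","scene"):
    p=cam(n)
    for t,k in (("jar",[640,-100]),("organiser",[551,207]),("pill_bottle",[710,-8]),("carton",[785,-130])):
        L=env.trace(p,t)
        for d in L:
            c=cloud(p,d["mask"])
            if len(c)<20 or np.linalg.norm(np.median(c,0)[:2]-k)>45: continue
            z=np.percentile(c[:,2],[5,50,95]).round(1)
            lo={"jar":40,"organiser":12}.get(t,50)
            q=c[(c[:,2]>lo)]
            (x,y),(a,b),an=cv2.minAreaRect(q[:,:2].astype(np.float32))
            print(n,t,round(d["score"],2),len(c),"z",z,"med",np.median(q,0).round(1),"rect",np.round([x,y,a,b,an],1),cv2.boxPoints(((x,y),(a,b),an)).round(0).tolist()); break
    # desk height
    if n=="top":
        im=p["img"]
        g=im[140:230,310:420]; cv2.imwrite("pics/b.png",np.hstack([cv2.resize(g,(400,327),interpolation=2),cv2.resize(im[200:270,170:256],(400,327),interpolation=2)])[:,:,::-1])
        m=np.zeros(im.shape[:2],bool); m[270:300,270:330]=1; print("desk",np.median(cloud(p,m),0))
main()
E
python3 m.py
```

```text
top jar 0.72 1688 z [23.7 50.4 54.5] med [ 641.2 -104.6   51. ] rect [643.8 -99.8 122.5  53.7  64.7] [[593.0, -144.0], [642.0, -167.0], [694.0, -56.0], [646.0, -33.0]]
top organiser 0.85 2611 z [ 0.7 12.7 25. ] med [549.3 225.7  19.1] rect [555.  206.8  70.6 152.   15.5] [[501.0, 271.0], [541.0, 124.0], [609.0, 143.0], [569.0, 289.0]]
top pill_bottle 0.66 570 z [24.8 83.3 87.2] med [706.6 -13.6  83.9] rect [707.6 -14.1  44.   44.4  18.3] [[680.0, 0.0], [694.0, -42.0], [735.0, -28.0], [721.0, 14.0]]
top carton 0.63 1520 z [10.2 68.  71.9] med [ 782.3 -137.6   68.8] rect [ 784.4 -139.1   91.7   51.6   76.1] [[748.0, -177.0], [798.0, -190.0], [820.0, -101.0], [770.0, -88.0]]
desk [ 4.39749805e+02  3.60398977e+01 -2.87686644e-01]
scene jar 0.89 1655 z [13.3 49.6 52.6] med [ 646.6 -101.9   50.4] rect [ 644.7 -100.   123.6   52.8   64.4] [[594.0, -144.0], [642.0, -167.0], [695.0, -56.0], [648.0, -33.0]]
scene organiser 0.89 2937 z [ 1.  13.1 23. ] med [552.8 221.5  17.6] rect [557.5 206.6  73.1 150.9  16.5] [[501.0, 269.0], [544.0, 124.0], [614.0, 145.0], [571.0, 289.0]]
scene pill_bottle 0.77 1075 z [11.9 60.7 84.8] med [718.2 -11.2  82.3] rect [712.1 -15.3  44.7  43.8  64.5] [[683.0, -26.0], [722.0, -45.0], [741.0, -5.0], [702.0, 14.0]]
scene carton 0.74 2171 z [ 8.8 66.9 69.7] med [ 790.4 -132.5   68. ] rect [ 787.  -137.7   91.3   51.    76.6] [[752.0, -176.0], [801.0, -188.0], [822.0, -99.0], [773.0, -87.0]]
```

View pics/b.png

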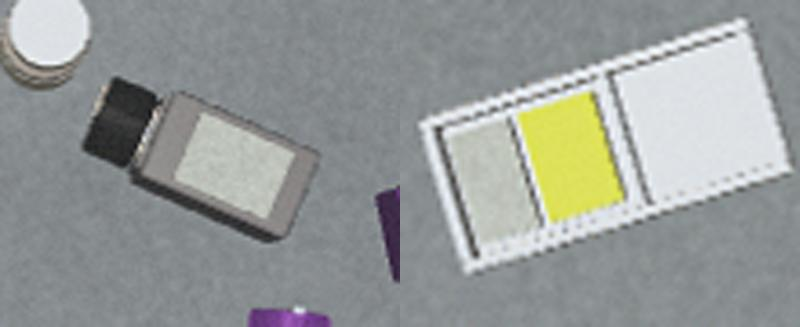

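The close crop shows a grey body, label up, with the black cap to the upper left, so the choice holds. The right half shows the empty well at the organiser's right (-y) end. Both views agree: jar top at about 51 mm, base centre (617.5,-155.5), axis at 64.6°, well centre about (567,168), organiser yaw about 16°. I'll plan the approach with the tool leaned 25° towards the cap.

```bash
cat >> h.py <<'E'
def Rt(): return R.from_euler('xyz',env.state()["tcp_rot"]).as_matrix()
def plan(G,Rg,back=0,up=0,show=1):
    """shift (cm, present tool axes) and turn (tool axes) to bring grasp point to G, tool rot Rg"""
    s=env.state(); A=R.from_euler('xyz',s["tcp_rot"]).as_matrix()
    t=np.array(G,float)+Rg[:,2]*(19-back)+[0,0,up]
    sh=A.T@(t-s["eef_pos"])/10; tu=R.from_matrix(A.T@Rg).as_rotvec()
    print("tcp",t.round(1),"shift cm",sh.round(2),"rows>=",round(np.abs(np.linalg.norm(sh))/6.25,1),"turn",tu.round(3),"rows>=",round(np.linalg.norm(tu)/.1867,1), "q",s["joints"].round(2))
def down(yaw): return (R.from_euler('z',yaw,degrees=True)*R.from_euler('x',180,degrees=True)).as_matrix()
def ry(a): return R.from_euler('y',a,degrees=True).as_matrix()
B=np.array([617.5,-155.5,0]); JA=64.6; d=np.array([np.cos(np.radians(JA)),np.sin(np.radians(JA)),0])
W=np.array([567,168.3,4]); OA=16.
E
python3 - <<'E'
from h import *
plan(B+58*d+[0,0,28],down(JA)@ry(-25),back=130)
plan(B+58*d+[0,0,28],down(JA),back=0)
E
```

```text
tcp [662.5 -60.7 128.6] shift cm [-64.83 -47.57   8.6 ] rows>= 12.9 turn [ 0.37  -0.326  1.666] rows>= 9.3 q [ 1.15  0.49  1.56  0.    1.09 -0.11]
tcp [ 642.4 -103.1    9. ] shift cm [-64.25 -52.23  20.56] rows>= 13.6 turn [ 0.    -0.     1.696] rows>= 9.1 q [ 1.15  0.49  1.56  0.    1.09 -0.11]
```

```bash
python3 -m inch '[[0,0,0,-4.63,-3.4,0,-1],[0,0,0,-4.63,-3.4,0,-1],[0,0,0,-4.63,-3.4,0,-1],[0,0,0,-4.63,-3.4,0,-1],[0,0,0,-4.63,-3.4,0,-1],[0,0,0,-4.63,-3.4,0,-1],[0,0,0,-4.63,-3.4,0,-1],[0,0,0,-4.63,-3.4,0,-1],[0,0,0,-4.63,-3.4,0,-1],[0,0,0,-4.63,-3.4,0,-1],[0,0,0,-4.63,-3.4,0,-1],[0,0,0,-4.63,-3.4,0,-1],[0,0,0,-4.63,-3.4,0,-1],[0,0,0,-4.63,-3.4,0,-1]]' | tail -c 600
python3 -m inch '[[0,0,0.17,0,0,0,-1],[0,0,0.17,0,0,0,-1],[0,0,0.17,0,0,0,-1],[0,0,0.17,0,0,0,-1],[0,0,0.17,0,0,0,-1],[0,0,0.17,0,0,0,-1],[0,0,0.17,0,0,0,-1],[0,0,0.17,0,0,0,-1],[0,0,0.17,0,0,0,-1],[0,0,0.17,0,0,0,-1],[0,-0.15,0,0,0,0,-1],[0,-0.15,0,0,0,0,-1],[0,-0.14,0,0,0,0,-1],[0,0,0,0,0,0,-1]]' | tail -c 600
python3 - <<'E'
from h import *
plan(B+58*d+[0,0,28],down(JA)@ry(-25),back=110)
plan(B+58*d+[0,0,28],down(JA)@ry(-25),back=0)
E
```

```text
t: 2.95
eef_pos: [663.2, -62.7, 214.7]
tcp_rot: [3.141, 0.0, 2.824]
ft_force: [0.6, 1.1, -0.5]
opening: 1.0
grip_force: 0.0
t: 4.7
eef_pos: [662.5, -59.3, 213.2]
tcp_rot: [-3.139, 0.44, 1.127]
ft_force: [-0.8, -0.8, -1.0]
opening: 0.998
grip_force: 0.0
tcp [658.9 -68.4 110.5] shift cm [3.49 0.08 9.71] rows>= 1.7 turn [-0.002  0.003 -0.   ] rows>= 0.0 q [-0.03  0.65  1.34 -0.41  1.36  0.54]
tcp [ 638.9 -110.4   10.8] shift cm [ 3.53  0.1  20.71] rows>= 3.4 turn [-0.002  0.003 -0.   ] rows>= 0.0 q [-0.03  0.65  1.34 -0.41  1.36  0.54]
```

```bash
python3 -m inch '[[0,0,0,1.75,0.05,4.85,-1],[0,0,0,1.75,0.05,4.85,-1],[0,0,0,0,0,4,-1],[0,0,0,0,0,4,-1],[0,0,0,0,0,3,-1],[0,0,0,0,0,0,-1],[0,0,0,0,0,0,-1]]' | tail -c 600
python3 - <<'E'
from h import *
plan(B+58*d+[0,0,28],down(JA)@ry(-25))
p=cam("scene"); cv2.imwrite("pics/c.png",cv2.resize(p["img"][100:300,90:330],(720,600))[:,:,::-1])
E
```

```text
t: 5.58
eef_pos: [639.5, -112.5, 13.8]
tcp_rot: [3.14, 0.438, 1.122]
ft_force: [0.4, 0.5, 0.3]
opening: 0.999
grip_force: 0.0
tcp [ 638.9 -110.4   10.8] shift cm [ 0.28 -0.15  0.2 ] rows>= 0.1 turn [-0.     0.002 -0.005] rows>= 0.0 q [-0.11  0.84  1.55 -0.51  0.97  0.68]
```

View pics/c.png

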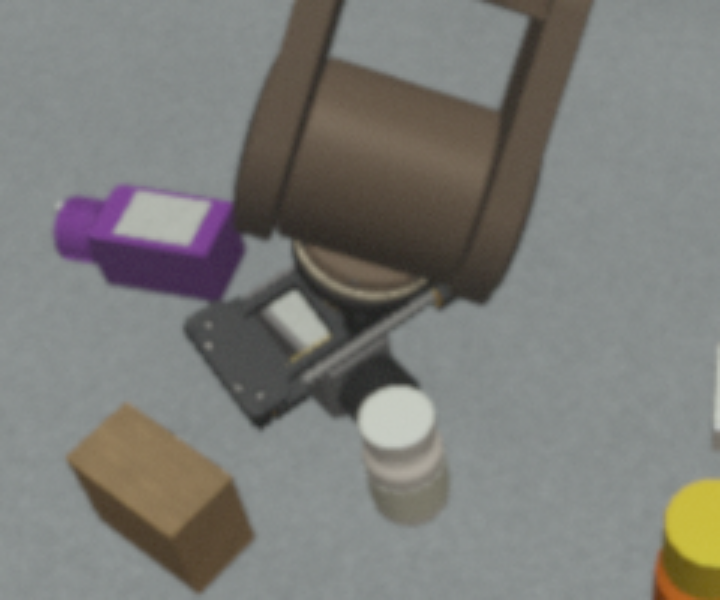

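The picture (crop scale 3x) shows the fingers straddling the grey jar near (340,380). The pill bottle at (400,450) and the carton at (160,490) are clear. I'll close the fingers and lift straight up.

```bash
python3 -m inch '[[0,0,0,0.28,-0.15,0.1,-1],[0,0,0,0,0,0,1],[0,0,0,0,0,0,1],[0,0,0,0,0,0,1],[0,0,0,0,0,0,1],[0,0,0,0,0,0,1],[0,0,0,0,0,0,1],[0,0,0,-0.85,0,-1.8,1],[0,0,0,-1.7,0,-3.6,1],[0,0,0,-1.7,0,-3.6,1],[0,0,0,-1.7,0,-3.6,1],[0,0,0,-1.7,0,-3.6,1],[0,0,0,0,0,0,1],[0,0,0,0,0,0,1]]' | tail -c 600
python3 - <<'E'
from h import *
# standing, tool z along organiser +y, 25deg down; first over well 60 mm high
plan(W+[0,0,58+90],down(OA+90)@ry(65))
plan(W+[0,0,58+90],down(JA)@ry(65))
plan(W+[0,0,58+90],down(OA+90)@ry(-25))
E
```

```text
t: 7.38
eef_pos: [637.6, -109.8, 188.9]
tcp_rot: [-3.14, 0.44, 1.124]
ft_force: [0.3, 0.3, -3.0]
opening: 0.547
grip_force: 30.0
tcp [562.3 184.9 144. ] shift cm [ 23.02 -19.53  -5.84] rows>= 4.9 turn [ 0.272  1.498 -0.756] rows>= 9.1 q [-0.1   0.63  1.44 -0.44  1.26  0.52]
tcp [574.4 183.9 144. ] shift cm [ 23.41 -18.39  -6.03] rows>= 4.9 turn [ 0.     1.574 -0.004] rows>= 8.4 q [-0.1   0.63  1.44 -0.44  1.26  0.52]
tcp [569.2 160.6 134.8] shift cm [ 21.7  -17.85  -4.21] rows>= 4.5 turn [-0.309  0.003 -0.657] rows>= 3.9 q [-0.1   0.63  1.44 -0.44  1.26  0.52]
```

```bash
python3 -m inch '[[0,0,0,3.52,-3.25,-1.65,1],[0,0,0,3.52,-3.25,-1.65,1],[0,0,0,3.52,-3.25,-1.65,1],[0,0,0,3.52,-3.25,-1.65,1],[0,0,0,3.52,-3.25,-1.65,1],[0,0,0,3.52,-3.25,-1.65,1],[0,0.13,0,0,0,0,1],[0,0.13,0,0,0,0,1],[0,0.13,0,0,0,0,1],[0,0.13,0,0,0,0,1],[0,0.13,0,0,0,0,1],[0,0.13,0,0,0,0,1],[0,0,0,0,0,0,1]]' | tail -c 600
python3 - <<'E'
from h import *
plan(W+[0,0,58+90],down(OA+90)@ry(65))
plan(W+[0,0,58+90],down(JA)@ry(65))
E
```

```text
t: 9.0
eef_pos: [562.0, 183.2, 187.5]
tcp_rot: [-3.138, -0.338, 1.12]
ft_force: [-0.8, 0.0, -2.6]
opening: 0.543
grip_force: 30.0
tcp [562.3 184.9 144. ] shift cm [-1.29 -0.04  4.16] rows>= 0.7 turn [ 0.499  0.759 -0.556] rows>= 5.7 q [0.07 0.41 1.83 0.43 0.77 0.23]
tcp [574.4 183.9 144. ] shift cm [-0.88  1.1   4.3 ] rows>= 0.7 turn [ 0.002  0.797 -0.007] rows>= 4.3 q [0.07 0.41 1.83 0.43 0.77 0.23]
```

Tracking is good so far. I'll use the combined turn to the final attitude.

```bash
python3 -m inch '[[0.071,0.108,-0.079,0,0,0,1],[0.071,0.108,-0.079,0,0,0,1],[0.071,0.108,-0.079,0,0,0,1],[0.071,0.108,-0.079,0,0,0,1],[0.071,0.108,-0.079,0,0,0,1],[0.071,0.108,-0.079,0,0,0,1],[0.071,0.108,-0.079,0,0,0,1],[0,0,0,0,0,0,1],[0,0,0,0,0,0,1]]' | tail -c 600
python3 - <<'E'
from h import *
plan(W+[0,0,58+90],down(OA+90)@ry(65))
for n in ("scene","top"):
    p=cam(n)
    for t in ("jar","cap","organiser"):
        for q in env.find_in(p,t)[:5]:
            w=towld(p,q["centre"])
            if w[1]>60: print(n,t,round(q["score"],2),w.round(1),proj(p,w)[0].round())
    for q in env.trace(p,"jar"):
        c=cloud(p,q["mask"])
        if np.median(c[:,1])>60: print(n,len(c),np.percentile(c,[3,50,97],axis=0).round())
    cv2.imwrite(f"pics/d_{n}.png",p["img"][:,:,::-1])
a=cv2.imread("pics/d_scene.png");b=cv2.imread("pics/d_top.png")
cv2.imwrite("pics/d.png",np.hstack([cv2.resize(a[80:330,260:470],(400,476)),cv2.resize(b[130:300,130:273],(400,476))]))
E
```

```text
t: 10.12
eef_pos: [562.8, 185.0, 188.6]
tcp_rot: [-3.139, -1.128, 1.847]
ft_force: [-0.6, 0.5, -3.3]
opening: 0.544
grip_force: 30.0
tcp [562.3 184.9 144. ] shift cm [-4.03 -0.05  1.91] rows>= 0.7 turn [ 0.001  0.007 -0.001] rows>= 0.0 q [-0.19  0.72  1.69  0.94  1.52 -0.93]
scene jar 0.56 [586.3 175.9 223.3] [362. 161.]
scene cap 0.6 [577.1 174.8 260. ] [366. 139.]
scene organiser 0.75 [556.8 204.8  13.7] [366. 233.]
scene 1892 [[555. 147. 146.]
 [587. 174. 228.]
 [597. 198. 260.]]
top jar 0.59 [563.2 167.4 260.9] [218. 224.]
top cap 0.82 [568.1 167.4 259.3] [218. 221.]
top organiser 0.67 [544.8 241.6  14.4] [197. 236.]
top 1161 [[539. 140. 152.]
 [566. 164. 259.]
 [594. 197. 264.]]
```

View pics/d.png

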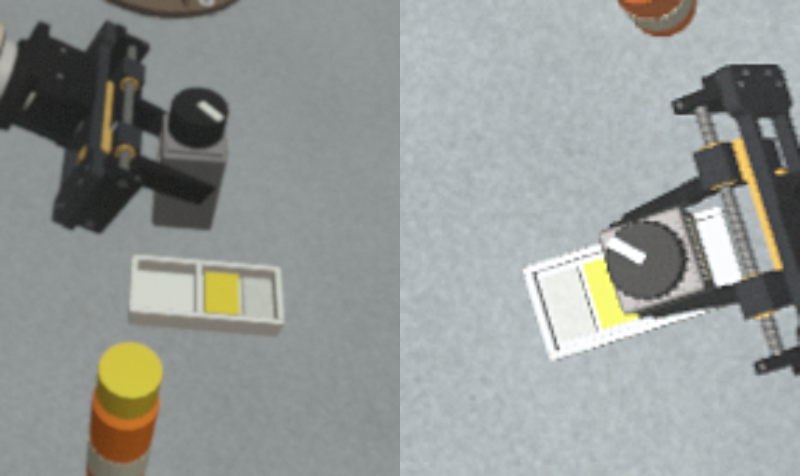

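The jar hangs upright in the gripper, left crop about (195,160). The cap ridge shows in both views and the well is free. Next: fine measurements of tilt, jar centre and well.

```bash
cat > f.py <<'E'
from h import *
P={n:cam(n) for n in ("scene","top")}
for n,p in P.items():
    cl=cloud(p,np.ones((420,560),bool)); v,u=np.nonzero(p["depth"]>0); col=p["img"][v,u].astype(int)
    near=np.linalg.norm(cl[:,:2]-[566,168],axis=1)<60
    zt=np.percentile(cl[near&(np.linalg.norm(cl[:,:2]-[566,168],axis=1)<15)][:,2],60)
    t=cl[(abs(cl[:,2]-zt)<4)&(np.linalg.norm(cl[:,:2]-[566,168],axis=1)<27)]
    (c,r)=cv2.minEnclosingCircle(t[:,:2].astype(np.float32)); 
    pl=np.linalg.lstsq(np.c_[t[:,:2]-t[:,:2].mean(0),np.ones(len(t))],t[:,2],rcond=None)[0]
    print(n,"captop z",zt.round(1),"circle",np.round(c,1),round(r,1),"mean",t.mean(0).round(1),"slope",pl.round(3))
    for q in env.trace(p,"jar"):
        k=cloud(p,q["mask"])
        if np.median(k[:,1])<60: continue
        print(" zmin",np.percentile(k[:,2],[0.5,2]).round(1))
        s=k[(k[:,2]>zt-40)&(k[:,2]<zt-26)]
        if len(s)>20: print(" shoulder rect",np.round(np.hstack(cv2.minAreaRect(s[:,:2].astype(np.float32))),1))
        s=k[(k[:,2]>zt-115)&(k[:,2]<zt-45)]
        # principal visible face: plane x*nx+y*ny+z*nz=1 by RANSAC
        best=None; rng=np.random.default_rng(0)
        for _ in range(300 if len(s)>50 else 0):
            a=s[rng.choice(len(s),3,False)]; m=np.cross(a[1]-a[0],a[2]-a[0]); l=np.linalg.norm(m)
            if l<100: continue
            m/=l; i=abs((s-a[0])@m)<2
            if best is None or i.sum()>best.sum(): best=i
        if best is not None:
            a=s[best]; m=np.linalg.svd(a-a.mean(0))[2][2]; m*=np.sign(m[0]); print(" face n",m.round(3),"at",a.mean(0).round(1),best.sum(),len(s))
    rim=cl[(cl[:,2]>20)&(cl[:,2]<29)&(np.linalg.norm(cl[:,:2]-[556,207],axis=1)<90)]
    print(" rim",np.round(np.hstack(cv2.minAreaRect(rim[:,:2].astype(np.float32))),1),len(rim))
E
python3 f.py
```

```text
scene captop z 259.4 circle [568.9 168.6] 23.7 mean [570.6 169.7 259.5] slope [-2.4000e-02  1.1000e-02  2.5955e+02]
 zmin [137.8 143.8]
 shoulder rect [570.5 170.1  50.2  52.9  13.5]
 face n [ 0.962  0.273 -0.007] at [591.7 178.5 172.1] 585 653
 rim [556.9 206.6  73.  150.5  15.8] 624
top captop z 261.6 circle [566.6 168.8] 23.0 mean [566.7 168.7 261. ] slope [8.00000e-03 8.00000e-03 2.60997e+02]
 zmin [ 17.3 161.8]
 shoulder rect [566.8 168.8  52.3  52.5  16.1]
 face n [ 0.272 -0.962  0.004] at [573.2 143.1 188.9] 87 93
 rim [554.9 207.   70.2 152.1  15.7] 384
```

```bash
python3 -m inch '[[0,0.007,0,0,-0.13,0,1],[0,0,0,-2.27,0,1.06,1],[0,0,0,-2.27,0,1.06,1],[0,0,0,-2.27,0,1.06,1],[0,0,0,-1.8,0,0.84,1],[0,0,0,-0.9,0,0.42,1],[0,0,0,0,0,0,1],[0,0,0,0,0,0,1]]' | tail -c 600
python3 -m inch '[[0,0,0,-0.45,0,0.21,1],[0,0,0,-0.45,0,0.21,1],[0,0,0,-0.45,0,0.21,1],[0,0,0,0,0,0,1],[0,0,0,0,0,0,1]]' | tail -c 600
python3 f.py
```

```text
t: 11.82
eef_pos: [562.3, 184.7, 84.7]
tcp_rot: [3.133, -1.138, 1.856]
ft_force: [0.2, -0.5, -2.9]
opening: 0.546
grip_force: 30.0
t: 12.45
eef_pos: [562.1, 184.8, 69.3]
tcp_rot: [3.136, -1.138, 1.854]
ft_force: [-0.3, 0.3, -2.3]
opening: 0.545
grip_force: 30.0
scene captop z 140.4 circle [567.  168.4] 23.3 mean [568.7 168.9 139.9] slope [-4.00000e-03  2.00000e-02  1.39923e+02]
 zmin [ 0.3 23.1]
 shoulder rect [567.9 168.9  52.8  52.1  15.4]
 face n [0.963 0.27  0.006] at [590.6 178.9  53.8] 394 439
 rim [557.1 206.7  72.3 150.6  15.9] 565
top captop z 141.6 circle [566.9 168. ] 22.3 mean [572.8 167.2 141.1] slope [-3.10000e-02  2.90000e-02  1.41148e+02]
 zmin [ 7.1 59.9]
 shoulder rect [571.7 170.4  38.   54.7  11.1]
 rim [558.5 208.3  65.1 152.4  16.6] 242
```

```bash
python3 -m inch '[[0,0,0,-0.36,0,0.17,1],[0,0,0,-0.36,0,0.17,1],[0,0,0,-0.36,0,0.17,1],[0,0,0,-0.18,0,0.08,1],[0,0,0,0,0,0,1],[0,0,0,0,0,0,1]]' | tail -c 600
python3 f.py | grep -E "captop"
python3 -m inch '[[0,0,0,-0.1,0,0.05,1],[0,0,0,0,0,0,1]]' | tail -c 600
```

```text
t: 13.4
eef_pos: [562.2, 184.9, 55.4]
tcp_rot: [3.135, -1.138, 1.854]
ft_force: [-0.1, -0.5, -2.8]
opening: 0.545
grip_force: 30.0
scene captop z 126.6 circle [567.1 168.8] 23.2 mean [568.7 168.9 126.1] slope [-7.00000e-03  1.90000e-02  1.26063e+02]
top captop z 128.1 circle [576.3 166.8] 17.8 mean [580.1 165.7 127.4] slope [3.50000e-02 6.90000e-02 1.27449e+02]
t: 13.85
eef_pos: [562.1, 184.9, 54.2]
tcp_rot: [3.136, -1.138, 1.854]
ft_force: [-1.2, -0.6, -3.0]
opening: 0.546
grip_force: 30.0
```

```bash
python3 -m inch '[[0,0,0,-0.1,0,0.05,1],[0,0,0,-0.05,0,0.02,1],[0,0,0,0,0,0,1],[0,0,0,0,0,0,1]]' | tail -c 600
python3 -m inch '[[0,0,0,0,0,0,-1],[0,0,0,0,0,0,-1],[0,0,0,0,0,0,-1],[0,0,0,0,0,0,-1],[0,0,0,0,0,0,-1]]' | tail -c 600
```

```text
t: 14.35
eef_pos: [562.2, 184.9, 53.1]
tcp_rot: [3.135, -1.138, 1.855]
ft_force: [-0.2, -2.2, 5.8]
opening: 0.543
grip_force: 30.0
t: 14.98
eef_pos: [562.1, 184.9, 52.5]
tcp_rot: [3.136, -1.138, 1.854]
ft_force: [-0.2, -0.3, -0.1]
opening: 0.983
grip_force: 0.0
```

Contact with the floor was felt and the jar is released. I'll back out along the tool axis, raise, and look.

```bash
python3 -m inch '[[0,0,0,0,0,-2,-1],[0,0,0,0,0,-4,-1],[0,0,0,0,0,-4,-1],[0,0,0,0,0,-4,-1],[0,0,0,4.5,0,-2.1,-1],[0,0,0,4.5,0,-2.1,-1],[0,0,0,4.5,0,-2.1,-1],[0,0,0,0,0,0,-1]]' | tail -c 600
python3 - <<'E'
from h import *
for a in (16,106,64,-16,-74): 
    plan(W+[0,0,112+80],down(a)); 
p=cam("top"); q=cam("scene")
cv2.imwrite("pics/e.png",np.hstack([cv2.resize(q["img"][140:290,290:440],(400,400)),cv2.resize(p["img"][180:280,170:270],(400,400))])[:,:,::-1])
E
python3 f.py
```

```text
t: 15.98
eef_pos: [597.2, 60.7, 264.1]
tcp_rot: [3.123, -1.133, 1.865]
ft_force: [0.9, 0.1, -0.7]
opening: 1.001
grip_force: 0.0
tcp [567.  168.3 177. ] shift cm [-3.16 -0.03 13.81] rows>= 2.3 turn [-0.875 -0.888  1.388] rows>= 10.0 q [-0.36  0.69  1.5   0.84  1.77 -0.84]
tcp [567.  168.3 177. ] shift cm [-3.16 -0.03 13.81] rows>= 2.3 turn [ 0.008 -1.134  0.003] rows>= 6.1 q [-0.36  0.69  1.5   0.84  1.77 -0.84]
tcp [567.  168.3 177. ] shift cm [-3.16 -0.03 13.81] rows>= 2.3 turn [-0.407 -1.083  0.654] rows>= 7.1 q [-0.36  0.69  1.5   0.84  1.77 -0.84]
tcp [567.  168.3 177. ] shift cm [-3.16 -0.03 13.81] rows>= 2.3 turn [-1.179 -0.665  1.861] rows>= 12.3 q [-0.36  0.69  1.5   0.84  1.77 -0.84]
tcp [567.  168.3 177. ] shift cm [-3.16 -0.03 13.81] rows>= 2.3 turn [ 1.685  0.012 -2.648] rows>= 16.8 q [-0.36  0.69  1.5   0.84  1.77 -0.84]
scene captop z 124.2 circle [567.5 169.4] 23.1 mean [568.8 169.8 123.6] slope [-1.00000e-02  1.00000e-02  1.23602e+02]
 zmin [14.5 18.4]
 shoulder rect [568.8 169.8  50.8  52.6  15.1]
 face n [ 0.962  0.271 -0.003] at [591.6 176.2  48.8] 583 642
 rim [557.9 206.9  72.4 150.4  16.2] 612
top captop z 125.2 circle [566.  169.2] 23.3 mean [565.3 169.  124.7] slope [9.0000e-03 3.0000e-03 1.2465e+02]
 zmin [ 9.8 26.6]
 shoulder rect [565.6 169.2  51.9  52.5  15.6]
 face n [ 0.256 -0.967  0.004] at [570.8 143.3  52. ] 61 78
 rim [555.  207.1  70.5 152.   15.8] 564
```

View pics/e.png

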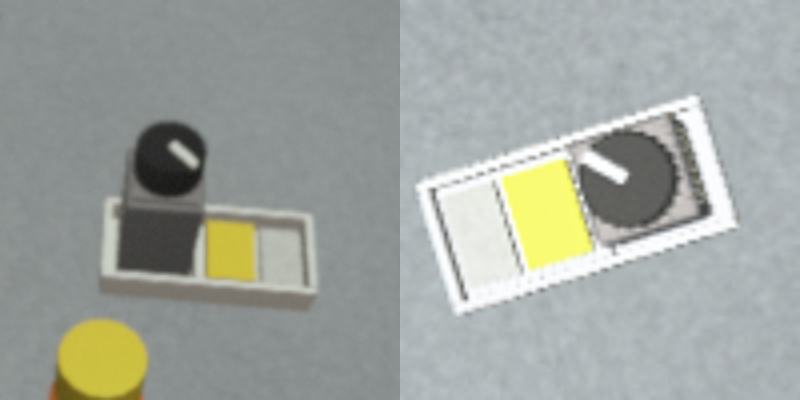

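The jar is seated in the well: cap top about 124.5 mm, square with the well, centre (567,169). In the right crop the ridge runs from (628,178) to (585,155), a world angle of about 62°. Home is the label side at about -74°, so roughly 136° clockwise remains.

```bash
python3 -m inch '[[0,-0.162,0,0,0,0,-1],[0,-0.162,0,0,0,0,-1],[0,-0.162,0,0,0,0,-1],[0,-0.162,0,0,0,0,-1],[0,-0.162,0,0,0,0,-1],[0,-0.162,0,0,0,0,-1],[0,-0.162,0,0,0,0,-1],[0,0,-0.14,0,0,0,-1],[0,0,-0.14,0,0,0,-1],[0,0,-0.14,0,0,0,-1],[0,0,0,0,0,0,-1]]' | tail -c 600
python3 - <<'E'
from h import *
plan([567,169.3,117],down(130)); plan([567,169.3,117],down(130),back=60)
E
```

```text
t: 17.65
eef_pos: [596.5, 62.0, 259.4]
tcp_rot: [3.139, -0.003, 2.268]
ft_force: [1.1, 1.0, -0.5]
opening: 1.001
grip_force: 0.0
tcp [567.  169.3  98. ] shift cm [10.07  4.58 16.19] rows>= 3.1 turn [ 0.003 -0.003 -0.001] rows>= 0.0 q [-0.01  0.41  1.57  0.    1.16 -0.71]
tcp [567.  169.3 158. ] shift cm [10.09  4.6  10.19] rows>= 2.4 turn [ 0.003 -0.003 -0.001] rows>= 0.0 q [-0.01  0.41  1.57  0.    1.16 -0.71]
```

```bash
python3 -m inch '[[0,0,0,3.36,1.53,0,-1],[0,0,0,3.36,1.53,0,-1],[0,0,0,3.36,1.53,0,-1],[0,0,0,0,0,4,-1],[0,0,0,0,0,4,-1],[0,0,0,0,0,2.2,-1],[0,0,0,0,0,0,-1],[0,0,0,0,0,0,-1]]' | tail -c 600
python3 - <<'E'
from h import *
plan([567,169.3,117],down(130))
E
```

```text
t: 18.65
eef_pos: [567.6, 169.2, 159.5]
tcp_rot: [3.137, -0.002, 2.267]
ft_force: [-0.1, 0.4, 0.1]
opening: 0.993
grip_force: 0.0
tcp [567.  169.3  98. ] shift cm [ 0.03 -0.07  6.15] rows>= 1.0 turn [ 0.005 -0.002 -0.002] rows>= 0.0 q [ 0.18  0.5   1.7   0.01  0.93 -0.52]
```

```bash
python3 -m inch '[[0,0,0,0,-0.07,3,-1],[0,0,0,0,0,2.1,-1],[0,0,0,0,0,1,-1],[0,0,0,0,0,0,-1],[0,0,0,0,0,0,1],[0,0,0,0,0,0,1],[0,0,0,0,0,0,1],[0,0,0,0,0,0,1],[0,0,0,0,0,0,1],[0,0,0,0,0,0,1],[0,0,0,0,0,0,1]]' | tail -c 600
python3 -m inch '[[0,0,0.1,0,0,0,1],[0,0,0.1,0,0,0,1],[0,0,0.1,0,0,0,1],[0,0,0.1,0,0,0,1],[0,0,0,0,0,0,1]]' | tail -c 600
python3 -c "
from h import *
s=env.state();print(s['moment'],s['joints'].round(2))"
```

```text
t: 20.02
eef_pos: [566.8, 169.1, 97.7]
tcp_rot: [3.138, -0.002, 2.269]
ft_force: [0.1, 1.1, -0.0]
opening: 0.458
grip_force: 30.0
t: 20.65
eef_pos: [566.5, 168.9, 97.6]
tcp_rot: [3.14, -0.004, 1.869]
ft_force: [-0.7, -0.7, 0.2]
opening: 0.455
grip_force: 30.0
[-0.2905262   0.24640135  0.0287132 ] [ 0.18  0.58  1.76  0.01  0.8  -0.13]
```

```bash
python3 -m inch '[[0,0,0.12,0,0,0,1],[0,0,0.12,0,0,0,1],[0,0,0.12,0,0,0,1],[0,0,0.12,0,0,0,1],[0,0,0.12,0,0,0,1],[0,0,0.12,0,0,0,1],[0,0,0.12,0,0,0,1],[0,0,0.12,0,0,0,1],[0,0,0.12,0,0,0,1],[0,0,0.12,0,0,0,1],[0,0,0.12,0,0,0,1],[0,0,0.12,0,0,0,1],[0,0,0.12,0,0,0,1],[0,0,0.12,0,0,0,1],[0,0,0,0,0,0,1]]' | tail -c 600
python3 -c "
from h import *
s=env.state();print(s['moment'],s['joints'].round(2))"
for i in 1; do :; done
python3 -m inch '[[0,0,0.06,0,0,0,1],[0,0,0.06,0,0,0,1],[0,0,0.06,0,0,0,1]]' | tail -c 300
python3 -c "
from h import *
s=env.state();print(s['moment'],s['joints'].round(2))"
```

```text
t: 22.52
eef_pos: [566.6, 168.9, 97.7]
tcp_rot: [-3.138, -0.002, 0.191]
ft_force: [-1.7, -1.5, 1.0]
opening: 0.455
grip_force: 30.0
[-0.45022585  0.36698068 -0.05088301] [0.18 0.58 1.76 0.01 0.8  1.55]
t: 22.9
eef_pos: [566.7, 169.0, 97.7]
tcp_rot: [-3.137, -0.001, 0.012]
ft_force: [-1.8, -1.2, -0.6]
opening: 0.456
grip_force: 30.0
[-0.25254525  0.39634333  0.19340471] [0.18 0.58 1.76 0.01 0.8  1.73]
```

```bash
r(){ python3 -c "
from h import *
s=env.state();print('M',s['moment'].round(2),s['tau'][5].round(3),s['tcp_rot'][2].round(3))"; }
python3 -m inch '[[0,0,0.05,0,0,0,1],[0,0,0,0,0,0,1]]' >/dev/null; r
python3 -m inch '[[0,0,0.05,0,0,0,1],[0,0,0,0,0,0,1]]' >/dev/null; r
python3 -m inch '[[0,0,0.05,0,0,0,1],[0,0,0,0,0,0,1]]' >/dev/null; r
python3 -m inch '[[0,0,0.05,0,0,0,1],[0,0,0,0,0,0,1]]' >/dev/null; r
```

```text
M [-0.34  0.32 -0.05] 0.341 -0.037
M [-0.25  0.38 -0.04] 0.327 -0.088
M [-0.21  0.33 -0.07] 0.332 -0.139
M [-0.21  0.34 -0.01] 0.335 -0.189
```

```bash
r(){ python3 -c "
from h import *
s=env.state();print('M',s['moment'].round(2),s['tau'][5].round(3),s['tcp_rot'][2].round(3))"; }
python3 -m inch '[[0,0,0.05,0,0,0,1],[0,0,0,0,0,0,1]]' >/dev/null; r
python3 -m inch '[[0,0,0.05,0,0,0,1],[0,0,0,0,0,0,1]]' >/dev/null; r
python3 - <<'E'
from h import *
p=cam("top"); q=cam("scene")
cv2.imwrite("pics/g.png",np.hstack([cv2.resize(q["img"][140:290,290:440],(400,400)),cv2.resize(p["img"][180:280,170:270],(400,400))])[:,:,::-1])
E
```

```text
M [-0.41  0.43  0.21] 0.494 -0.239
M [-0.36  0.35  0.4 ] 0.797 -0.288
```

View pics/g.png

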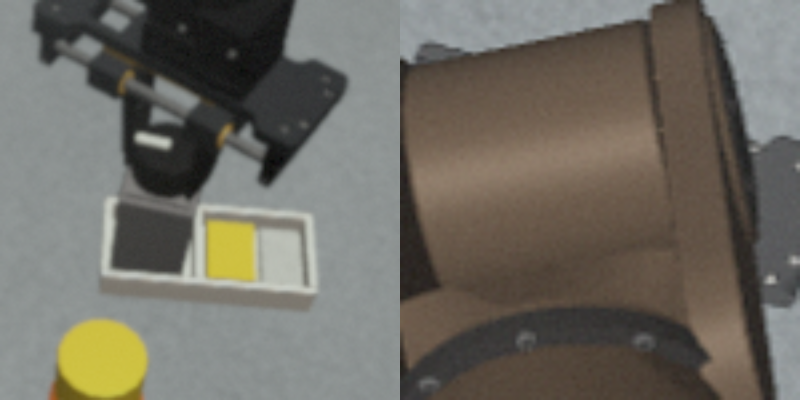

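The torque rose from 0.33 to 0.80 N m: the stop is reached. The ridge (left crop, about (155,142)) now points to -y, the label side. One small firming step, then release, rise and check.

```bash
r(){ python3 -c "
from h import *
s=env.state();print('M',s['moment'].round(2),s['tau'][5].round(3),s['tcp_rot'][2].round(3))"; }
python3 -m inch '[[0,0,0.03,0,0,0,1],[0,0,0,0,0,0,1]]' >/dev/null; r
python3 -m inch '[[0,0,0,0,0,0,-1],[0,0,0,0,0,0,-1],[0,0,0,0,0,0,-1],[0,0,0,0,0,0,-1],[0,0,0,0,0,0,-1],[0,0,0,0,0,-2,-1],[0,0,0,0,0,-4,-1],[0,0,0,0,0,-5,-1],[0,0,0,0,0,-5,-1],[0,0,0,-5.5,0,0,-1],[0,0,0,-5.5,0,0,-1],[0,0,0,-5.5,0,0,-1],[0,0,0,0,0,0,-1]]' | tail -c 300
python3 - <<'E'
from h import *
p=cam("top"); q=cam("scene")
cv2.imwrite("pics/i.png",np.hstack([cv2.resize(q["img"][100:340,100:440],(400,400)),cv2.resize(p["img"][180:280,170:270],(400,400))])[:,:,::-1])
E
python3 f.py; python3 m.py | grep -E "pill|carton"
```

```text
M [-0.27  0.76  0.67] 0.872 -0.321
t: 26.38
eef_pos: [407.2, 221.1, 258.3]
tcp_rot: [-3.137, -0.0, -0.319]
ft_force: [-0.7, -0.1, -0.3]
opening: 0.996
grip_force: 0.0
scene captop z 124.2 circle [568.1 168. ] 23.2 mean [569.3 168.6 123.6] slope [-1.40000e-02 -2.20000e-02  1.23556e+02]
 zmin [12.2 18.5]
 shoulder rect [569.4 168.3  51.6  52.1   6. ]
 face n [0.995 0.104 0.004] at [593.1 170.1  48.5] 586 615
 rim [557.1 206.5  73.  150.3  15.6] 641
top captop z 125.3 circle [566.3 168.2] 22.5 mean [566.2 167.9 124.7] slope [ 1.00000e-03 -1.70000e-02  1.24715e+02]
 zmin [11.1 22.1]
 shoulder rect [566.2 168.   52.   52.6   6.3]
 face n [ 0.09  -0.996 -0.001] at [567.2 141.6  49.3] 69 75
 rim [554.9 207.2  70.5 152.4  15.7] 553
top pill_bottle 0.9 603 z [ 0.6 82.9 87. ] med [706.6 -13.8  83.7] rect [708.3 -14.2  44.4  44.8  15.4] [[681.0, 1.0], [693.0, -42.0], [736.0, -30.0], [724.0, 13.0]]
top carton 0.66 1471 z [15.9 68.1 72. ] med [ 782.1 -137.5   68.7] rect [ 784.4 -139.    90.9   51.4   76.2] [[749.0, -177.0], [798.0, -189.0], [820.0, -101.0], [770.0, -89.0]]
scene carton 0.81 2164 z [ 8.8 67.  69.8] med [ 790.3 -132.8   68. ] rect [ 786.6 -138.5   92.6   50.9   76.8] [[751.0, -178.0], [801.0, -189.0], [822.0, -99.0], [772.0, -88.0]]
```

View pics/i.png

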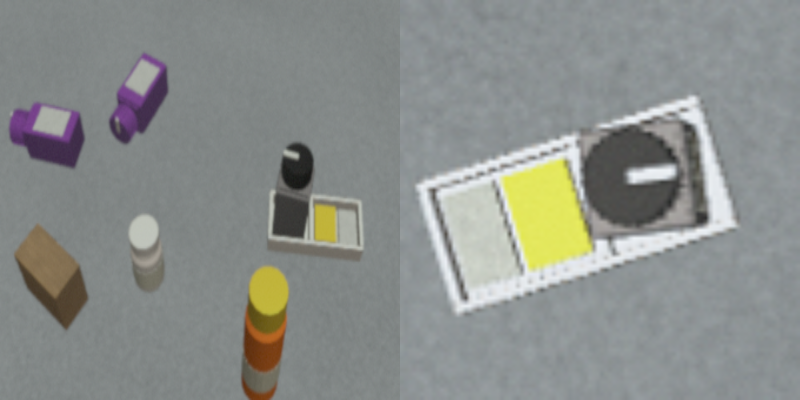

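The picture shows the jar upright and seated. Its ridge, right crop (630,177) to (675,171), is at about -84°, which matches the label side (the jar is turned 10° within the well's slack), so the cap is home. The bystanders have not moved and the robot is clear.

```bash
python3 -c "
from cell import env
print(env.job_done())"
```

```text
the job is handed in; nothing more can be done
None
```

The jar stands upright in the organiser's well, its cap is screwed home against the stop in one grip, the bystanders stand where they were, and I handed the job in at about 27 s.

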